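Show the camera the back of the clamped lock cylinder

TASK

On the inspection stand, take the red pull handle, draw the sprung mirror up out of its guard as far as it goes, and turn it until the bench camera sees the red dot on the back end of the clamped lock cylinder in the middle of the mirror. Finish while still holding the handle like that, mirror fully up and turned to the dot. Do not touch the camera or the vice, and leave the things lying about where they are.

Things in the scene. Friction and masses are not known exactly. Their poses are not given: they have to be found in the camera images.
- stand: Inspection stand: grey base plate 64 x 370 x 12 mm, fixed, standing anywhere with a yaw of some degrees. Origin on the mirror's vertical turning axis, at bench level; +y runs along the plate from the mirror to the camera. The mirror's guard, a dark round tube 52 mm in diameter (60 mm at the foot), stands on the origin with its rim at z = 90 mm.
- handle_grip (a point): Centre of the red pull handle over the mirror, a flat upright bar 38 mm wide (its x), 12 mm thick (its y) and 28 mm high, free all round; grasp it from above across its 12 mm thickness. It is rigid with the mirror. Mirror down: 124 mm above the bench; fully up: 164 mm. Its +y axis is the way the mirror's reflecting face looks. A thin neck 22 mm long runs down from the handle to the mirror.
- mirror_stem (a joint): Height of the mirror, handle and stem above the lowest position, m: 0 = down in the guard, 0.040 = up at its stop. A spring pulls it back down: about 4 N at the bottom, 7 N at the stop, so it falls back if let go.
- mirror_head (a joint): Turn of mirror and handle about the vertical axis, rad; 0 = the glass looks straight at the camera (stand +y), positive anticlockwise from above, range -1.5 to 1.5. Light friction; it can turn at any height. The glass is 36 mm wide and 35 mm high, upright, its face on the turning axis; fully up its centre is 110 mm above the bench.
- lens (a point): Centre of the camera's lens (small grey and black bench camera on a steel post at the far +y end of the stand, top 170 mm above the bench), 229 mm from the mirror's axis along stand +y, 150 mm above the bench, looking along stand -y at the mirror. Fixed.
- camera: The bench camera with its post; origin under its post, at bench level. Not to be touched.
- vice: Small screwless steel vice, 80 x 60 mm, 79 mm to the top of its two bright jaw blocks (108 mm to the tip of the cam), fixed beside the stand on either side of the camera's line. Origin at the middle of its underside; the brass lock cylinder (17 x 69 mm) is clamped along its y axis. Not to be touched.
- red_dot (a point): Middle of the red dot, 8 mm in diameter, on the back end face of the lock cylinder: the end that looks towards the mirror (vice -y, 35 mm from the vice's middle), 74 mm above the bench. Hidden from the camera except in the mirror.
- sight_line (a point): The camera's line of sight after the mirror: a point on the turning axis at the middle of the glass. Its +y axis runs level along the reflected line, so it turns by twice the mirror's angle (at mirror_head = q it is stand +y turned by 2q). The dot stands in the middle of the mirror when this line, seen from above, runs through the dot (the dot's x in this frame is 0, its y positive).
- handle: The same red handle as a body; its origin is the handle's centre.
- pin_tin: Round open steel tin of cylinder pins, 66 mm across, 29 mm high, on the side of the stand across from the vice; origin at the middle of its underside. To be left alone.
- cylinder_nickel: Loose grey lock cylinder, 17 x 69 x 44 mm, near the mirror end of the stand; origin at the middle of its underside. To be left alone.
- padlock_small: Small brass padlock lying flat, 49 x 32 x 11 mm, near the mirror end of the stand; origin at the middle of its underside. To be left alone.

How it is judged:
By the outcome, as a careful person would: the job done as asked, in the order asked, and still so for the second after the job is handed in, while the arm keeps its last pose, push and grip.
It also fails if it takes over 32 s, if anything falls off the work surface, if the arm or the gripper's body presses on something with over 40 N, if the wrist force passes 120 N, or if a joint passes its speed limit or range.

ROBOT

A 7-joint arm with a two-finger parallel gripper is mounted at the origin on a cart in front of the work surface, level with it; the furniture and walls round the work are solid. World frame = base frame: x ahead of the robot, y to its left, z up, the work surface at z = 0. Lengths are in m, angles in degrees, forces in N, time in s.
With the tool pointing down it reaches from about 0.425 to 0.95 m from the base axis. Payload 4.7 kg.
Tool frame: the origin (TCP) lies midway between the tips of the shut fingers; the grasp point (between the pads) lies 19 mm behind it; z points along the fingers, y is the line along which they close (so a half turn about z gives the same grasp; the last joint's range is limited). The gripper opens to 85 mm and grips with 20 to 120 N. Pads are 22 mm wide; open, the fingers measure 114 mm over their backs; the gripper's body (76 mm by 85 mm) begins 54 mm behind the grasp point. The pads swing forward as they close: fully open they stand 13 mm farther back than shut.
Start: joints at [69.907, 26.849, -2.785, 87.806, 1.381, 65.374, -4.715], TCP at [0.214, -0.64, 0.231] pointing down, gripper open.
Joint ranges: [-148.3, 148.3], [-19.14, 114.17], [-79.39, 73.82], [5.75, 140.21], [-59.74, 239.74], [12.07, 113.84], [-152.46, 152.46]. Speed limits (degrees/s): [147.25, 147.25, 180, 180, 180, 180, 180].

INTERFACE

Orientations are given as a 3x3 rotation matrix whose columns are the frame's x, y, z axes.
In Python, from plant import observe, capture, close_job gives the robot as it stands.
- The arm moves only by the tool carry_out, never from a script. Its argument "plan" is text: rows parted by semicolons, each of 5 numbers parted by spaces: the closure, from -1 (fully open) to 1 (shut), then the shift along the tool's x, y, z in m, then the turn about the tool's z in degrees. A call has 1 to 5 rows; each row shifts and turns the commanded pose from where the row before left it, along the tool's axes as they then stand; what a row does not reach is not made up. A row lasts 1/10 s, in which the tool goes at most 50 mm and 8.59 degrees, less where a joint would pass 70% of its speed; a pose out of reach is approached as far as the arm can. A call with a gripper value outside its range is refused whole. The fingers move at their own pace and stop on an object; "newtons" is the grip in N (left out, the last holds). Time passes only in rows, so rows that do not move let the fingers close. It gives the time, the measured TCP pose, the force, the opening and the grip force at its end, in the units of the state.
- observe(): the state, without advancing time (a new reading comes with each control period).
- capture(name): name is "scene" or "top"; returns a dict with "pixels" (400x640x3 uint8, blue, green, red), "mtx" (3x3 intrinsics, pixels), "R" (3x3) and "t" (3): a world point X has camera coordinates R X + t. Camera axes: x right, y down, z forward; pixel columns grow to the right and rows downward; lengths in m; the calibration is good to about 2 mm. A picture is of the moment at which its call begins. There is no depth.
- close_job(): hands the job in; it is judged then, once.
The state is a dict: "time": time; "joint_positions": joint angles; "qvel": joint speeds; "joint_efforts": joint torques, N m; "eef_pos": TCP position; "eef_rot": TCP orientation; "wrist_force": force on the tool from outside, world axes, zero at the start; "wrist_torque": the same for the moment, N m; "finger_gap": opening from 0.0 (shut) to 1.0 (fully open); "finger_force": force on a finger pad.
Only numpy, scipy, OpenCV 4.12 (cv2) and the standard library are available. Lean on these libraries where they do the work, as an engineer would, in place of code of your own. Each camera call takes 0.05 s, during which the arm holds its last target. There are 200 camera calls.

## Working session

There is one attempt and no reset: what is moved stays moved. The work goes in short steps, Python scripts to look and compute and a tool call to move; the robot and the scene stay as the last step left them, time stands still between calls to the robot, and variables do not carry over. Pictures are saved under pics/ and viewed, at most 10 in all, crops included, and the job is handed in when it is done.

Besides the shell and the picture viewer there is one more tool, called after "Call:" by a JSON object that holds its "api" and its "payload", one argument or row to a line. carry_out: Moves the arm, as the interface text tells. Its arguments: {"type":"object","properties":{"plan":{"type":"string"},"newtons":{"type":"number"}},"required":["plan"]}

```bash
mkdir -p pics; ls
python3 - <<'E'
from plant import observe, capture
import cv2,numpy as np,pickle
s=observe();print({k:np.round(v,3).tolist() for k,v in s.items()})
for n in("scene","top"):
    c=capture(n);cv2.imwrite(f"pics/{n}0.png",c["pixels"]);pickle.dump(c,open(f"{n}0.pkl","wb"))
    print(n,c["mtx"].round(1).tolist(),c["R"].round(3).tolist(),c["t"].round(3).tolist(),(-c["R"].T@c["t"]).round(3))
E
```

```text
pics
{'time': 0.0, 'joint_positions': [69.909, 26.897, -2.783, 87.873, 1.384, 65.376, -4.715], 'qvel': [-0.084, -0.005, 0.045, 0.043, 0.043, 0.101, 0.011], 'joint_efforts': [-0.0, -51.031, -0.047, -23.771, 0.011, 0.008, 0.0], 'eef_pos': [0.213, -0.64, 0.23], 'eef_rot': [[0.949, 0.316, -0.001], [0.316, -0.949, 0.002], [-0.0, -0.002, -1.0]], 'wrist_force': [0.208, 0.378, 0.205], 'wrist_torque': [0.003, 0.006, -0.02], 'finger_force': 0.0, 'finger_gap': 0.996}
scene [[505.5, 0.0, 316.8], [0.0, 505.5, 202.2], [0.0, 0.0, 1.0]] [[-0.548, -0.837, 0.001], [-0.649, 0.424, -0.632], [0.528, -0.347, -0.775]] [0.342, 0.361, 0.864] [-0.035  0.433  0.898]
top [[439.0, 0.0, 326.0], [0.0, 439.0, 190.5], [0.0, 0.0, 1.0]] [[-0.006, -1.0, 0.013], [-0.992, 0.005, -0.127], [0.127, -0.013, -0.992]] [0.073, 0.505, 1.146] [0.356 0.085 1.2  ]
```

View pics/scene0.png

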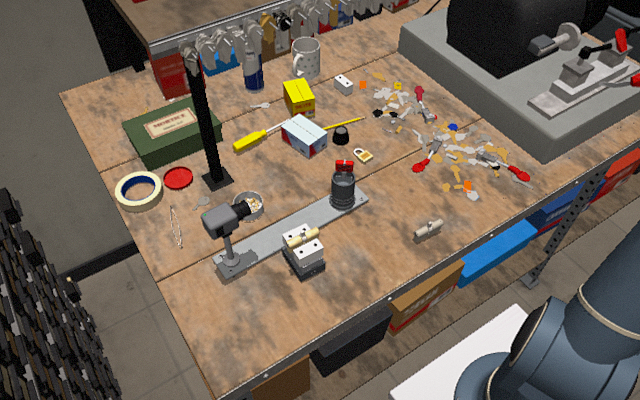

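View pics/top0.png

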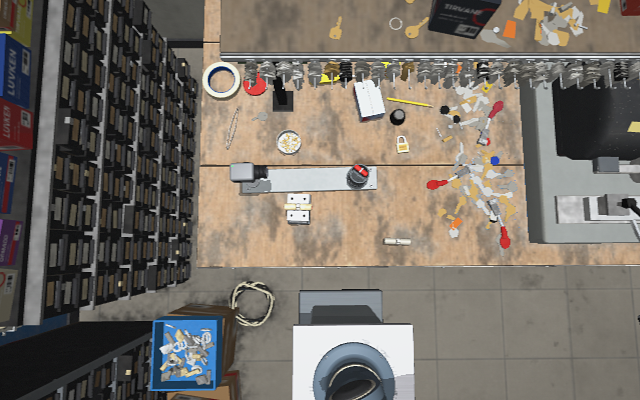

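The scene view shows the red handle at about (344,166) over the guard, the bench camera at (228,225) and the vice at (303,248). In the top view the handle is at (361,170), the camera at (243,172), the vice at (297,208) and the tin at (288,142). I'll zoom in.

Run:
```python
import cv2
t=cv2.imread("pics/top0.png")[125:260,225:415];cv2.imwrite("pics/topz.png",cv2.resize(t,None,fx=4,fy=4,interpolation=cv2.INTER_CUBIC))
t=cv2.imread("pics/scene0.png")[145:285,205:395];cv2.imwrite("pics/scenez.png",cv2.resize(t,None,fx=4,fy=4,interpolation=cv2.INTER_CUBIC))
```

```text
(no output)
```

View pics/topz.png

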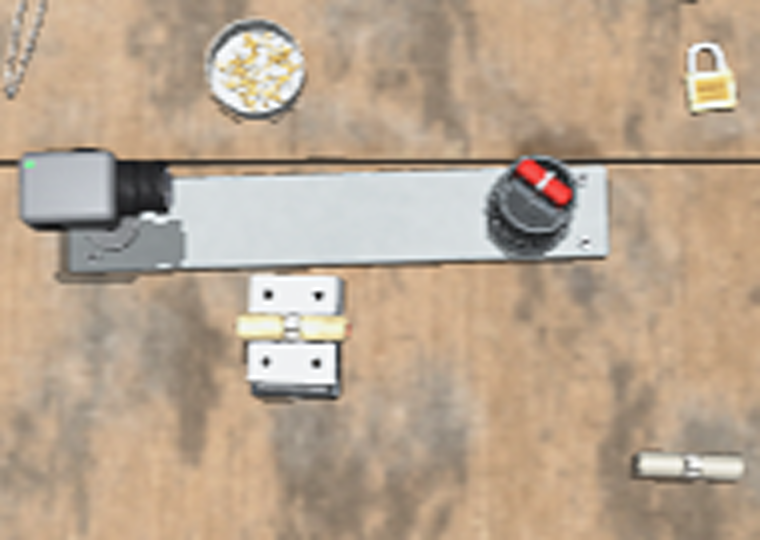

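View pics/scenez.png

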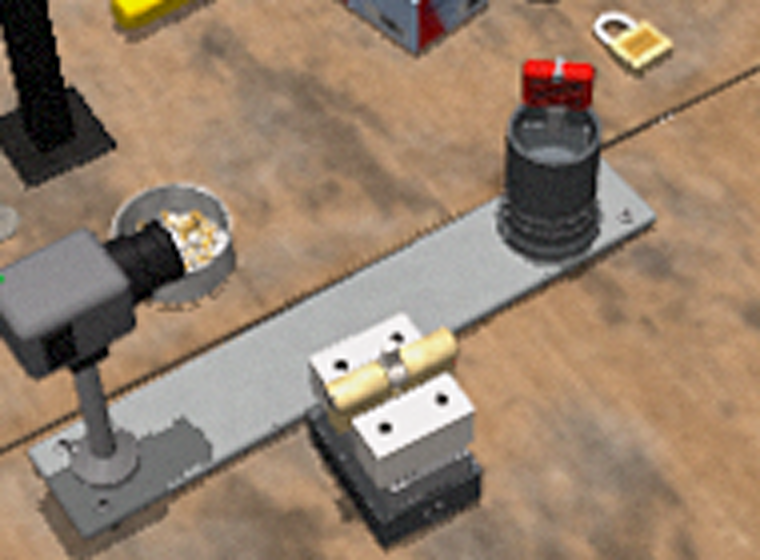

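```bash
cat > h.py <<'E'
import numpy as np,cv2,pickle
def ray(c,p):
    d=np.linalg.inv(c["mtx"])@np.array([p[0],p[1],1.]); return -c["R"].T@c["t"],c["R"].T@d
def onz(c,p,z):
    o,d=ray(c,p); return o+d*(z-o[2])/d[2]
def proj(c,X):
    q=c["mtx"]@(c["R"]@np.asarray(X)+c["t"]); return q[:2]/q[2]
def red(c,box):
    x0,y0,x1,y1=box; h=cv2.cvtColor(c["pixels"],cv2.COLOR_BGR2HSV)
    m=cv2.inRange(h,(0,140,70),(8,255,255))|cv2.inRange(h,(172,140,70),(180,255,255))
    k=np.zeros_like(m);k[y0:y1,x0:x1]=m[y0:y1,x0:x1];return k
def yawof(pts):
    return cv2.minAreaRect(np.float32(pts))
E
python3 - <<'E'
from h import *
T,S=[pickle.load(open(f"{n}0.pkl","rb")) for n in("top","scene")]
m=red(T,(340,150,385,195));p=np.argwhere(m)[:,::-1]
W=np.array([onz(T,q,.138)[:2] for q in p])
print("handle top",len(p),p.mean(0),W.mean(0),yawof(W*1000))
_,_,v=np.linalg.svd(W-W.mean(0));print("long axis yaw",np.degrees(np.arctan2(v[0][1],v[0][0])))
ms=red(S,(325,150,365,185));ps=np.argwhere(ms)[:,::-1];print("scene red",ps.mean(0),ps.min(0),ps.max(0))
# guard rim in the top view + handle centre: predicted scene pixel
c=W.mean(0);print("proj",proj(S,[*c,.124]))
# plate: grey, low saturation
h=cv2.cvtColor(T["pixels"],cv2.COLOR_BGR2HSV)
g=cv2.inRange(h,(0,0,120),(180,40,225));k=np.zeros_like(g);k[160:200,265:380]=g[160:200,265:380]
for nm,f in(("up",lambda a:a.min()),("low",lambda a:a.max())):
    e=[(x,f(np.where(k[160:200,x])[0])+160+(-.5 if nm=="up" else .5)) for x in list(range(275,343))]
    w=np.array([onz(T,q,.012)[:2] for q in e]);L=cv2.fitLine(np.float32(w),cv2.DIST_HUBER,0,1e-4,1e-4).ravel()
    print(nm,L, "yaw",np.degrees(np.arctan2(L[1],L[0])), "x at y=0",L[2]-L[0]/L[1]*L[3])
b=cv2.inRange(h,(18,60,120),(35,255,255));kb=np.zeros_like(b);kb[195:220,280:316]=b[195:220,280:316]
q=np.argwhere(kb)[:,::-1];w=np.array([onz(T,a,.08)[:2] for a in q]);print("brass",q.min(0),q.max(0),yawof(w*1000),w.mean(0))
r=red(T,(305,198,320,215));q=np.argwhere(r)[:,::-1];print("dot",q.tolist());
h2=T["pixels"][200:213,306:316];print(h2.tolist()[4:10])
E
```

```text
handle top 62 [360.74193548 170.01612903] [ 0.54209538 -0.014401  ] ((542.0845336914062, -14.698417663574219), (35.80934143066406, 12.475467681884766), 52.301979064941406)
long axis yaw -126.85447676710596
scene red [344.21985816 165.02836879] [336 160] [353 172]
proj [344.0885475  166.35742132]
up [ 0.02965488 -0.9995602   0.5724501   0.08645683] yaw -88.300644 x at y=0 0.57501507
low [ 0.02711758 -0.99963224  0.5085627   0.10558935] yaw -88.44608 x at y=0 0.51142704
brass [284 203] [311 209] ((459.5227966308594, 143.68630981445312), (69.12577056884766, 15.40496826171875), 89.7011489868164) [0.45836726 0.14184726]
dot []
[[[156, 211, 225], [150, 204, 220], [152, 206, 222], [157, 210, 226], [156, 208, 223], [145, 184, 208], [135, 162, 193], [135, 164, 191], [147, 176, 206], [154, 185, 215]], [[179, 226, 237], [169, 220, 232], [172, 223, 234], [180, 228, 238], [182, 230, 240], [162, 207, 225], [135, 163, 191], [135, 162, 188], [144, 172, 201], [151, 181, 211]], [[218, 243, 240], [214, 243, 241], [214, 244, 241], [212, 245, 242], [192, 237, 232], [127, 162, 195], [105, 123, 182], [137, 163, 189], [144, 172, 203], [148, 180, 212]], [[221, 243, 241], [223, 243, 241], [222, 243, 241], [219, 245, 242], [197, 237, 233], [137, 169, 202], [115, 137, 195], [144, 175, 203], [149, 179, 210], [151, 182, 215]], [[184, 232, 240], [192, 237, 242], [191, 236, 243], [187, 233, 243], [170, 220, 231], [130, 166, 214], [128, 155, 216], [148, 182, 211], [150, 183, 214], [151, 182, 214]], [[162, 215, 229], [162, 215, 229], [161, 214, 229], [160, 212, 228], [145, 191, 208], [117, 149, 170], [128, 156, 188], [150, 184, 215], [151, 183, 215], [150, 181, 213]]]
```

The handle centre is at about (0.544, -0.0155), the stand's +y yaw is 91.6°, and the mirror angle is now about 51°. The dot is at about (0.460, 0.109), so the target is q ≈ 16°. I'll travel at the present height first.

Call:
{"api": "carry_out", "payload": {
  "plan": "-1 0.025 -0.024 0 0; -1 0.025 -0.024 0 0; -1 0.025 -0.024 0 0; -1 0.025 -0.024 0 0; -1 0.025 -0.024 0 0",
  "newtons": 40
}}

```text
time: 0.6
eef_pos: [0.2945, -0.4854, 0.2309]
eef_rot: [[0.949, 0.316, -0.0], [0.316, -0.949, 0.001], [-0.0, -0.001, -1.0]]
wrist_force: [0.2, -0.2, 0.6]
finger_gap: 0.996
finger_force: 0.0
```

Call:
{"api": "carry_out", "payload": {
  "plan": "-1 0.025 -0.024 0 0; -1 0.025 -0.024 0 0; -1 0.025 -0.024 0 0; -1 0.025 -0.024 0 0; -1 0.025 -0.024 0 0"
}}

```text
time: 1.1
eef_pos: [0.375, -0.3321, 0.2311]
eef_rot: [[0.949, 0.316, -0.0], [0.316, -0.949, 0.0], [-0.0, -0.0, -1.0]]
wrist_force: [0.2, 0.7, -0.6]
finger_gap: 0.999
finger_force: 0.0
```

Call:
{"api": "carry_out", "payload": {
  "plan": "-1 0.025 -0.024 0 0; -1 0.025 -0.024 0 0; -1 0.025 -0.024 0 0; -1 0.025 -0.024 0 0; -1 0.025 -0.024 0 0"
}}

```text
time: 1.6
eef_pos: [0.4556, -0.1789, 0.2311]
eef_rot: [[0.949, 0.316, -0.0], [0.316, -0.949, -0.0], [-0.0, -0.0, -1.0]]
wrist_force: [0.4, 0.2, 0.5]
finger_gap: 1.0
finger_force: 0.0
```

Call:
{"api": "carry_out", "payload": {
  "plan": "-1 0.0271 -0.0254 0 0; -1 0.0271 -0.0254 0 0; -1 0.0271 -0.0254 0 0; -1 0.0271 -0.0254 0 0; -1 0.0271 -0.0254 0 0"
}}

```text
time: 2.1
eef_pos: [0.544, -0.0157, 0.231]
eef_rot: [[0.949, 0.316, -0.001], [0.316, -0.949, -0.0], [-0.001, 0.0, -1.0]]
wrist_force: [0.1, -0.2, 0.4]
finger_gap: 1.002
finger_force: 0.0
```

Call:
{"api": "carry_out", "payload": {
  "plan": "-1 0 0 0 -7; -1 0 0 0 -7; -1 0 0 0 -7; -1 0 0 0 -7; -1 0 0 0 -6.5"
}}

```text
time: 2.6
eef_pos: [0.5434, -0.0169, 0.2309]
eef_rot: [[0.599, 0.801, -0.001], [0.801, -0.599, -0.0], [-0.001, -0.001, -1.0]]
wrist_force: [-0.3, 0.7, -0.0]
finger_gap: 1.0
finger_force: 0.0
```

Run:
```python
from plant import observe, capture
from h import *
s=observe();print(s["eef_pos"],s["eef_rot"].round(3) if hasattr(s["eef_rot"],'round') else s["eef_rot"])
S=capture("scene");m=red(S,(325,150,365,185));p=np.argwhere(m)[:,::-1];print(p.mean(0),p.min(0),p.max(0))
for c in([.544,-.0155,.124],[.5421,-.0144,.124]):print(proj(S,c))
cv2.imwrite("pics/s1.png",cv2.resize(S["pixels"][60:240,230:430],None,fx=3,fy=3,interpolation=cv2.INTER_CUBIC))
```

```text
[ 0.54343531 -0.01693429  0.23085332] [[ 0.599  0.801 -0.001]
 [ 0.801 -0.599 -0.   ]
 [-0.001 -0.001 -1.   ]]
[344.09090909 165.1958042 ] [336 160] [353 172]
[343.99397639 165.59352626]
[344.08688763 166.35626622]
```

View pics/s1.png

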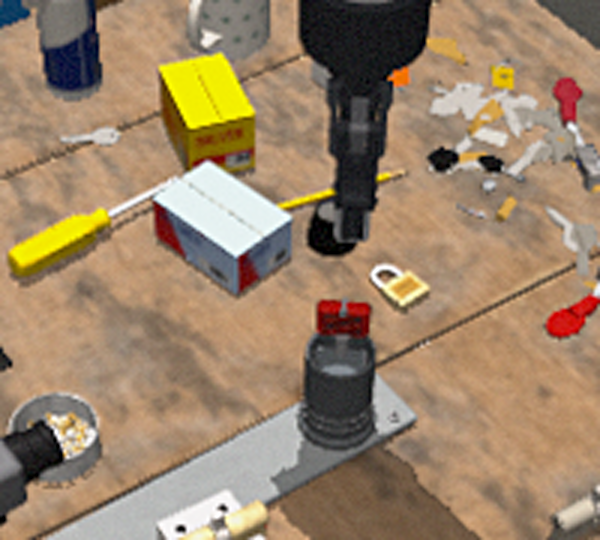

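The gripper hangs open over the handle, which is at crop (343,317), and is aligned with it. I'll descend and grip.

Call:
{"api": "carry_out", "payload": {
  "plan": "-1 0.0015 0 0.03 0; -1 0 0 0.03 0; -1 0 0 0.03 0; -1 0 0 0.02 0; -1 0 0 0.011 0"
}}

```text
time: 3.15
eef_pos: [0.5434, -0.0159, 0.1082]
eef_rot: [[0.604, 0.797, -0.003], [0.797, -0.604, 0.0], [-0.002, -0.003, -1.0]]
wrist_force: [1.0, 0.2, 1.6]
finger_gap: 1.0
finger_force: 0.0
```

Call:
{"api": "carry_out", "payload": {
  "plan": "1 0 0 0 0; 1 0 0 0 0; 1 0 0 0 0; 1 0 0 0 0; 1 0 0 0 0",
  "newtons": 40
}}

```text
time: 3.65
eef_pos: [0.545, -0.0156, 0.1111]
eef_rot: [[0.603, 0.798, 0.001], [0.798, -0.603, -0.0], [0.001, 0.001, -1.0]]
wrist_force: [-2.2, 1.0, 2.9]
finger_gap: 0.144
finger_force: 2.3
```

Call:
{"api": "carry_out", "payload": {
  "plan": "1 0 0 0 0; 1 0 0 0 0; 1 0 0 0 0"
}}

```text
time: 3.95
eef_pos: [0.5444, -0.0151, 0.1112]
eef_rot: [[0.603, 0.798, -0.0], [0.798, -0.603, 0.0], [-0.0, -0.0, -1.0]]
wrist_force: [-2.3, 0.4, 4.5]
finger_gap: 0.134
finger_force: 41.3
```

Call:
{"api": "carry_out", "payload": {
  "plan": "1 0 0 -0.008 0; 1 0 0 -0.008 0; 1 0 0 -0.008 0; 1 0 0 -0.008 0; 1 0 0 -0.004 0",
  "newtons": 60
}}

```text
time: 4.45
eef_pos: [0.5442, -0.0153, 0.1468]
eef_rot: [[0.603, 0.798, -0.001], [0.798, -0.603, 0.0], [-0.0, -0.001, -1.0]]
wrist_force: [-0.7, 3.1, -8.6]
finger_gap: 0.129
finger_force: 61.5
```

Call:
{"api": "carry_out", "payload": {
  "plan": "1 0 0 -0.002 0; 1 0 0 -0.001 0; 1 0 0 0 0; 1 0 0 0 0"
}}

```text
time: 4.85
eef_pos: [0.5443, -0.0154, 0.149]
eef_rot: [[0.603, 0.798, -0.001], [0.798, -0.603, 0.0], [-0.0, -0.001, -1.0]]
wrist_force: [-1.5, 3.7, -6.7]
finger_gap: 0.129
finger_force: 61.5
```

Call:
{"api": "carry_out", "payload": {
  "plan": "1 0 0 -0.001 0; 1 0 0 -0.001 0; 1 0 0 0 0; 1 0 0 0 0"
}}

```text
time: 5.25
eef_pos: [0.5444, -0.0155, 0.1512]
eef_rot: [[0.603, 0.798, -0.001], [0.798, -0.603, 0.0], [-0.0, -0.001, -1.0]]
wrist_force: [-1.9, 4.4, -6.4]
finger_gap: 0.129
finger_force: 61.4
```

Call:
{"api": "carry_out", "payload": {
  "plan": "1 0 0 -0.001 0; 1 0 0 0 0; 1 0 0 0 0"
}}

```text
time: 5.55
eef_pos: [0.5442, -0.0156, 0.1515]
eef_rot: [[0.603, 0.798, -0.001], [0.798, -0.603, 0.0], [-0.0, -0.001, -1.0]]
wrist_force: [0.1, 5.2, -15.1]
finger_gap: 0.126
finger_force: 60.4
```

The wrist force jumped to 15 N after a 40 mm rise, so the mirror is at its stop. Now I'll turn clockwise.

Call:
{"api": "carry_out", "payload": {
  "plan": "1 0 0 0 4; 1 0 0 0 7; 1 0 0 0 7; 1 0 0 0 7; 1 0 0 0 6"
}}

```text
time: 6.05
eef_pos: [0.5443, -0.0159, 0.1516]
eef_rot: [[0.929, 0.37, -0.001], [0.37, -0.929, -0.0], [-0.001, -0.0, -1.0]]
wrist_force: [-0.6, 4.1, -16.4]
finger_gap: 0.124
finger_force: 60.3
```

Call:
{"api": "carry_out", "payload": {
  "plan": "1 0 0 0 3; 1 0 0 0 1; 1 0 0 0 0; 1 0 0 0 0"
}}

```text
time: 6.45
eef_pos: [0.5442, -0.0159, 0.1516]
eef_rot: [[0.951, 0.309, -0.001], [0.309, -0.951, -0.0], [-0.001, -0.0, -1.0]]
wrist_force: [0.2, 3.5, -18.4]
finger_gap: 0.13
finger_force: 60.0
```

Run:
```python
from plant import observe, capture
from h import *
S,T=capture("scene"),capture("top");s=observe();R=np.array(s["eef_rot"]);print(s["eef_pos"],np.degrees(np.arctan2(-R[1,1],-R[0,1])),s["wrist_force"])
m=red(S,(320,125,370,180));p=np.argwhere(m)[:,::-1];print("red scene",p.mean(0),p.min(0),p.max(0),proj(S,[.544,-.0155,.164]))
# brass barrel in scene: outline vs estimate
h=cv2.cvtColor(S["pixels"],cv2.COLOR_BGR2HSV);b=cv2.inRange(h,(18,60,120),(35,255,255));k=np.zeros_like(b);k[222:252,280:325]=b[222:252,280:325]
q=np.argwhere(k)[:,::-1];r=cv2.minAreaRect(np.float32(q));print(r,cv2.boxPoints(r).round(1).tolist())
for X in([.46,.109,.0825],[.46,.178,.0825],[.46,.109,.074],[.4515,.109,.074],[.4685,.109,.074]):print(X,proj(S,X).round(1),proj(T,X).round(1))
o=[S["pixels"][60:240,230:430],T["pixels"][130:230,230:400]]
cv2.imwrite("pics/s2.png",np.vstack([cv2.resize(o[0],(600,540),interpolation=cv2.INTER_CUBIC)]))
```

```text
[ 0.54419426 -0.01591168  0.15161938] 107.96187551031977 [-9.53511381e-03  3.77400892e+00 -1.93240327e+01]
red scene [350.11864407 154.18644068] [348 148] [353 160] [344.83007581 152.08487489]
((302.9000244140625, 238.8000030517578), (11.180338859558105, 36.671512603759766), 63.43495178222656) [[284.0, 242.0], [316.79998779296875, 225.60000610351562], [321.79998779296875, 235.60000610351562], [289.0, 252.0]]
[0.46, 0.109, 0.0825] [316.2 230.7] [311.  205.7]
[0.46, 0.178, 0.0825] [286.5 246.5] [284.  205.8]
[0.46, 0.109, 0.074] [316.2 233.2] [311.1 206. ]
[0.4515, 0.109, 0.074] [318.6 236.1] [311.1 209.3]
[0.4685, 0.109, 0.074] [313.9 230.3] [311.1 202.7]
```

View pics/s2.png

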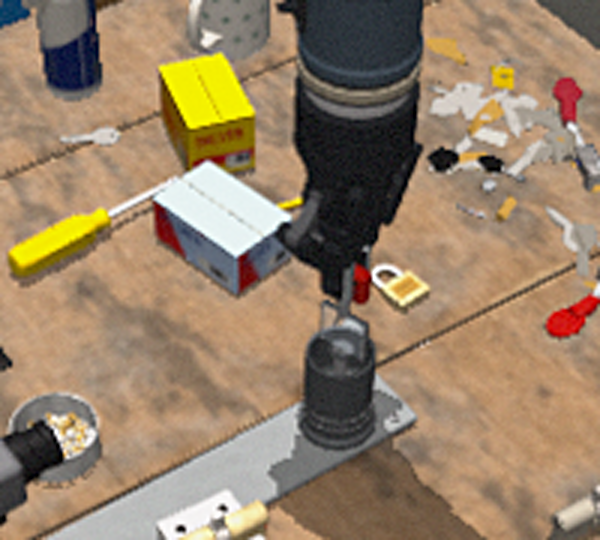

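Run:
```python
from plant import capture
from h import *
T=pickle.load(open("top0.pkl","rb"))
I=np.mean([T["pixels"]]+[capture("top")["pixels"] for _ in range(4)],0)
G=I[...,2]-I[...,1]; print("R-G rows 202-211, cols 308-315");print(G[202:212,308:316].round())
B=I[...,2]-I[...,0]; print("gray");print(I[200:214,[286,290,294,303,306,309]].mean(2).round());print("R-B");print(B[200:214,[286,290,294,303,306,309]].round())
```

```text
R-G rows 202-211, cols 308-315
[[-3. -7.  1. 26. 32. 33. 32. 31.]
 [-4. -6.  7. 29. 32. 31. 30. 28.]
 [14. 14. 13. 23. 32. 29. 30. 27.]
 [10.  8.  7. 14. 30. 27. 30. 28.]
 [-2. -2. -4. 35. 62. 27. 31. 30.]
 [-2. -2. -5. 33. 61. 29. 30. 29.]
 [ 5.  8. 10. 46. 58. 27. 28. 29.]
 [13. 14. 17. 23. 33. 28. 29. 29.]
 [ 1.  1. 15. 28. 33. 31. 29. 28.]
 [-4. -7. 22. 31. 32. 32. 30. 27.]]
gray
[[167. 247. 245. 242. 247. 177.]
 [168. 245. 244. 246. 245. 151.]
 [164. 247. 246. 245. 246. 146.]
 [172. 186. 205. 226. 217. 131.]
 [223. 224. 214. 219. 204. 206.]
 [237. 239. 234. 237. 221. 221.]
 [244. 244. 242. 243. 238. 237.]
 [243. 236. 240. 244. 239. 239.]
 [228. 228. 218. 239. 225. 227.]
 [178. 175. 180. 216. 210. 208.]
 [ 96. 209. 121.  87. 138.  80.]
 [ 84. 248. 251. 253. 253.  63.]
 [113. 245. 245. 246. 246.  62.]
 [111. 247. 244. 247. 245.  59.]]
R-B
[[ 34.  -2.  -1.  -3.  -1. -12.]
 [ 37.  -2.  -2.  -1.  -2. -12.]
 [ 39.  -5.  -4.  -2.  -2. -13.]
 [ 60.  43.  16.  -2.  -8. -12.]
 [ 55.  51.  62.  57.  66.  67.]
 [ 24.  16.  33.  20.  52.  54.]
 [ -1.  -2.   8.   1.  19.  24.]
 [  7.  24.  21.   0.  16.  19.]
 [ 48.  48.  61.  20.  50.  49.]
 [ 65.  65.  67.  63.  65.  66.]
 [ 29.  -7.  -7.   2.   9.  10.]
 [ 25.  -3.  -2.  -2.  -3. -14.]
 [ 23.  -2.  -2.  -2.  -2. -10.]
 [ 25.  -1.  -2.  -1.  -1.  -9.]]
```

Call:
{"api": "carry_out", "payload": {
  "plan": "1 0 0 0 -0.4; 1 0 0 0 0; 1 0 0 0 0; 1 0 0 0 0; 1 0 0 0 0"
}}

```text
time: 7.25
eef_pos: [0.5442, -0.0159, 0.1517]
eef_rot: [[0.949, 0.315, -0.001], [0.315, -0.949, -0.0], [-0.001, -0.0, -1.0]]
wrist_force: [0.1, 2.4, -25.7]
finger_gap: 0.129
finger_force: 58.8
```

Run:
```python
from plant import observe, capture
from h import *
s=observe();R=np.array(s["eef_rot"]);print(s["eef_pos"],np.degrees(np.arctan2(-R[1,1],-R[0,1])),s["wrist_force"],s["wrist_torque"],s["finger_gap"],s["finger_force"],s["time"])
T,S=capture("top"),capture("scene")
# visible red end of handle: expected corners
a=np.radians(18.35);u=np.array([np.cos(a),np.sin(a)]);n=np.array([-u[1],u[0]])
for sx in(-1,1):
  print(sx,[proj(S,[*(np.array([.5442,-.0157])+.019*sx*u+.006*k*n),z]).round(1).tolist() for k in(-1,1) for z in(.150,.178)])
m=red(S,(320,125,370,180));p=np.argwhere(m)[:,::-1];print(p.mean(0),p.min(0),p.max(0))
```

```text
[ 0.54416009 -0.01585956  0.15171468] 108.3411687001894 [  0.07124781   2.38821482 -25.66760822] [ 0.86097361 -0.12123581  0.04081067] 0.1294553954981867 58.83238077163696 7.25
-1 [[353.8, 159.3], [354.6, 149.6], [350.3, 162.6], [351.0, 152.9]]
1 [[338.9, 151.1], [339.4, 141.3], [335.4, 154.3], [335.8, 144.6]]
[350.06349206 154.12698413] [348 148] [353 160]
```

Red at the handle's end sits where it should for a fully raised, turned handle. The upward force is creeping up, so I'll ease it slightly while staying on the stop.

Call:
{"api": "carry_out", "payload": {
  "plan": "1 0 0 0.0004 0; 1 0 0 0 0; 1 0 0 0 0; 1 0 0 0 0; 1 0 0 0 0"
}}

```text
time: 7.85
eef_pos: [0.5443, -0.0158, 0.1517]
eef_rot: [[0.949, 0.315, -0.001], [0.315, -0.949, -0.0], [-0.001, -0.0, -1.0]]
wrist_force: [-0.3, 3.5, -24.2]
finger_gap: 0.127
finger_force: 59.1
```

Call:
{"api": "carry_out", "payload": {
  "plan": "1 0 0 0 0; 1 0 0 0 0; 1 0 0 0 0; 1 0 0 0 0; 1 0 0 0 0"
}}

```text
time: 8.35
eef_pos: [0.5444, -0.0158, 0.1517]
eef_rot: [[0.949, 0.315, -0.001], [0.315, -0.949, -0.0], [-0.001, -0.0, -1.0]]
wrist_force: [-1.0, 2.6, -24.8]
finger_gap: 0.127
finger_force: 59.0
```

The force is steady at about 25 N against the stop, and the angle is holding. Handing in.

```bash
python3 -c "
from plant import close_job
print(close_job())"
```

```text
the job is handed in; nothing more can be done
None
```

I handed the job in with the handle still held, the mirror up against its stop and turned to q ≈ 16.7° at the dot; that angle comes from measured positions, since I had no view through the bench camera to confirm it.

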